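Unlock the induction hob and start the tawa preset

TASK

Start the induction hob so that it heats the tawa: with your fingertips press the square lock key fully down and keep it down for three seconds to release the child lock, let it up, then press the round power key fully down and let it up, then press the tawa preset, which is the second from the left (seen by the cook standing at the key side) of the four oblong keys in the front row. Press one key at a time, fully down, and no other key; leave all keys up, and do not lift or shift the tawa or anything else standing about.

Things in the scene. Friction and masses are not known exactly. Their poses are not given: they have to be found in the camera images.
- hob: Fixed induction hob, 360 (x) x 300 (y) mm, top 62 mm up; origin: centre of underside. Its key side, the front, faces -x (the robot, as cook); +y is the cook's left. Off-white keys on the dark grey fascia: back row at x -98 mm: round power key (y +115), blank dark display (no key), square lock key (y -115); front row at x -148: four oblong preset keys at y +99, +33, -33, -99. Black glass behind.
- key_lock_top (a point): Square lock key, 16 x 16 mm, at the cook's right end of the back row, 5 mm above the fascia when up; the point is the centre of the key's top face and sinks with the key.
- key_lock (a joint): Travel of the square lock key: 0 m = up, grows as it is pressed straight down, 0.004 m = at its stop. A spring returns it when let go (about 1 N to start it moving, 4 N at the stop; behind the stop it is rigid).
- key_power_top (a point): Round power key, 24 mm across, at the cook's left end of the back row, 5 mm above the fascia when up; the point is the centre of the key's top face and sinks with the key.
- key_power (a joint): Travel of the round power key: 0 m = up, grows as it is pressed straight down, 0.004 m = at its stop. A spring returns it when let go (about 1 N to start it moving, 4 N at the stop; behind the stop it is rigid).
- key_preset1_top (a point): Oblong preset key, the cook's leftmost of the four in the front row, 28 mm along the hob's y by 14 mm, 5 mm above the fascia when up; the point is the centre of the key's top face and sinks with the key.
- key_preset1 (a joint): Travel of that leftmost preset key: 0 m = up, grows as it is pressed straight down, 0.004 m = at its stop. A spring returns it when let go (about 1 N to start it moving, 4 N at the stop; behind the stop it is rigid).
- key_preset2_top (a point): Oblong preset key, the cook's second from the left of the four in the front row, 28 mm along the hob's y by 14 mm, 5 mm above the fascia when up; the point is the centre of the key's top face and sinks with the key.
- key_preset2 (a joint): Travel of that second from the left preset key: 0 m = up, grows as it is pressed straight down, 0.004 m = at its stop. A spring returns it when let go (about 1 N to start it moving, 4 N at the stop; behind the stop it is rigid).
- key_preset3_top (a point): Oblong preset key, the cook's third from the left of the four in the front row, 28 mm along the hob's y by 14 mm, 5 mm above the fascia when up; the point is the centre of the key's top face and sinks with the key.
- key_preset3 (a joint): Travel of that third from the left preset key: 0 m = up, grows as it is pressed straight down, 0.004 m = at its stop. A spring returns it when let go (about 1 N to start it moving, 4 N at the stop; behind the stop it is rigid).
- key_preset4_top (a point): Oblong preset key, the cook's rightmost of the four in the front row, 28 mm along the hob's y by 14 mm, 5 mm above the fascia when up; the point is the centre of the key's top face and sinks with the key.
- key_preset4 (a joint): Travel of that rightmost preset key: 0 m = up, grows as it is pressed straight down, 0.004 m = at its stop. A spring returns it when let go (about 1 N to start it moving, 4 N at the stop; behind the stop it is rigid).
- tawa: Loose iron tawa (flat griddle pan) standing on the glass: 216 mm across the rim, 16 mm high, with a black handle 22 mm wide along its +x that reaches 240 mm from the centre and rises to about 50 mm above the glass; it points towards the back right of the hob. Origin: centre of its underside. 0.9 kg. To be left alone.
- tumbler: Loose open steel tumbler, 88 mm high, 72 mm across the rim, standing on the counter at the right of the hob. Origin: centre of its foot. To be left alone.
- shaker: Loose empty glass shaker with a domed steel cap, 126 mm high, 76 mm across, standing to one side of the hob (left or right). Origin: centre of its foot. To be left alone.
- tins: Stack of four lidded round steel tins, nested so that they move as one: 180 mm high, 101 mm across, standing to one side of the hob (the side away from the shaker). Origin: centre of its foot. To be left alone.
- spatula: Loose yellow silicone spatula, 252 mm long, 12 mm high, lying flat on the counter left of the hob along its x; blade 55 mm wide. Origin: under its middle. To be left alone.

How it is judged:
On the way, in this order (a step that is already met when the one before it is completed fails the run):
1. the fingers hold the square lock key fully down for three seconds (2.8 s counted), the other keys up (value of joint key_lock above 0.003 m and contact force between the fingers and hob above 0.5 N and value of joint each of key_power, key_preset2 below 0.001 m), for 2.8 s.
2. then the fingers press the round power key fully down, the other keys up (value of joint key_power above 0.003 m and contact force between the fingers and hob above 0.5 N and value of joint each of key_lock, key_preset2 below 0.001 m), for 0.05 s.
3. then the fingers press the second oblong preset key from the left fully down, the other keys up (value of joint key_preset2 above 0.003 m and contact force between the fingers and hob above 0.5 N and value of joint each of key_lock, key_power below 0.001 m), for 0.05 s.
At the end, for the whole second after the job is handed in: All six keys are up again (within 1 mm), the tawa is within 15 mm and tumbler, shaker, tins and spatula are within 20 mm of where they started, all at rest. Fully down means more than 3 mm of the 4 mm travel (value of joint each of key_lock, key_power, key_preset1, key_preset2, key_preset3, key_preset4 below 0.001 m and distance of tawa from where it was at the start of the episode below 0.015 m and distance of each of tumbler, shaker, tins, spatula from where it was at the start of the episode below 0.02 m and linear speed of each of tawa, tumbler, shaker, tins, spatula below 0.02 m/s); the robot touches nothing.
It fails at once if a preset key other than the second from the left is pressed (more than 1.5 mm) (value of joint any of key_preset1, key_preset3, key_preset4 above 0.0015 m).
It fails at once if two keys are pressed at once (value of joint each of key_lock, key_power above 0.0015 m or value of joint each of key_lock, key_preset2 above 0.0015 m or value of joint each of key_power, key_preset2 above 0.0015 m).
It fails at once if the tawa is shifted or lifted by more than 15 mm (distance of tawa from where it was at the start of the episode above 0.015 m).
It fails at once if tumbler, shaker, tins or spatula is shifted or lifted by more than 20 mm (distance of any of tumbler, shaker, tins, spatula from where it was at the start of the episode above 0.02 m).
It also fails if it takes over 51 s, if anything falls off the work surface, if the arm or the gripper's body presses on something with over 40 N, if the wrist force passes 120 N, or if a joint passes its speed limit or range.

ROBOT

A 6-joint arm with a two-finger parallel gripper is mounted at the origin on the work surface. World frame = base frame: x ahead of the robot, y to its left, z up, the work surface at z = 0. Lengths are in m, angles in rad, forces in N, time in s.
With the tool pointing down it reaches from about 0.25 to 0.725 m from the base axis. Payload 4 kg.
Tool frame: the origin (TCP) lies on the centre line of the jaws, within the pads' length; the fingertips stand 11 mm ahead of it and the grasp point (between the pads) lies 8 mm behind it; z points along the fingers, x is the direction in which the jaws open and shut, and the axes are right-handed (so a half turn about z gives the same grasp; the last joint's range is limited). The gripper opens to 85 mm and grips with 20 to 120 N. Pads are 22 mm wide; open, the fingers measure 114 mm over their backs; the gripper's body (76 mm by 85 mm) begins 54 mm behind the grasp point. The pads swing forward as they close: fully open they stand 13 mm farther back than shut.
Start: joints at [1.138, 0.241, 0.005, 1.335, 0, 1.571], TCP at [0.21, 0.454, 0.203] pointing down, gripper open.
Joint ranges: [-2.72, 2.72], [-1.05, 1.87], [-1.09, 1.28], [-1.99, 2.15], [-1.42, 1.44], [-3.14, 3.14]. Speed limits (rad/s): [2.79, 2.79, 3.14, 3.14, 3.14, 3.14].

INTERFACE

Orientations are given as a unit quaternion [x, y, z, w].
In Python, from workcell import bot, viewer, order gives the robot as it stands. The module is installed in compiled form; this text tells all that it offers.
- The arm moves only by the tool send_rows, never from a script. Its argument "increments" is a list that holds one entry, the list of rows, each a list of 4 numbers: the shift along the tool's x, y, z in m, then the turn about the tool's z in degrees. A call has exactly 8 rows; each row shifts and turns the pose as measured when the row begins, along the tool's axes as they then stand; what a row does not reach is not made up. A row lasts 1/10 s, in which the tool goes at most 50 mm and 8.59 degrees, less where a joint would pass 70% of its speed; a pose out of reach is approached as far as the arm can. A call is refused whole if a number of a shift passes 0.05 or a number of a turn 8.59, either way. A call with a gripper value outside its range is refused whole. "hand" is the closure, from -1 (fully open) to 1 (shut), so that 0 is half open, set as the call begins (left out, the last holds). The fingers move at their own pace and stop on an object; the grip force is fixed at half the most. Time passes only in rows, so rows that do not move let the fingers close, or fill a call up. It gives the time, the measured TCP pose, the force and the opening at its end, in the units of the state.
- bot.get_obs(): the state, without advancing time (a new reading comes with each control period).
- viewer.camera(name): name is "scene" or "top" or "wrist"; returns a dict with "image" (480x640x3 uint8, red, green, blue), "range_z" (480x640 float32, m along the optical axis (not along the pixel's ray), 0 where there is no reading), "camera_matrix" (3x3 intrinsics, pixels), "eye" and "rotation" of the camera in the world. Camera axes: x right, y down, z forward; pixel columns grow to the right and rows downward; lengths in m; the calibration is good to about 2 mm. The wrist camera is an equidistant fisheye: a pixel r from the principal point sees the ray r / f radians off the axis. A picture is of the moment at which its call begins.
- order.job_done(): hands the job in, once; it reports no verdict.
The state is a dict: "clock": time; "joint_pos": joint angles; "joint_vel": joint speeds; "tau": joint torques, N m; "eef_pos": TCP position; "tool_rot": TCP orientation; "ft_force": force on the tool from outside, world axes, zero at the start; "ft_torque": the same for the moment, N m; "grip_width": finger opening in m.
Only numpy, scipy, OpenCV 4.12 (cv2) and the standard library are available. Lean on these libraries where they do the work, as an engineer would, in place of code of your own. Each camera call takes 0.05 s, during which the arm holds its last target.

## Working session

There is one attempt and no reset: what is moved stays moved. The work goes in short steps, Python scripts to look and compute and a tool call to move; the robot and the scene stay as the last step left them, time stands still between calls to the robot, and variables do not carry over. Pictures are saved under pics/ and viewed, and the job is handed in when it is done.

Besides the shell and the picture viewer there is one more tool, called after "Emit:" by a JSON object that holds its "method" and its "body". send_rows: Moves the arm, as the interface text tells. Its arguments: {"type":"object","properties":{"increments":{"type":"array","items":{"type":"array","items":{"type":"array","items":{"type":"number"}}}},"hand":{"type":"number"}},"required":["increments"]}

```bash
mkdir -p pics
python3 - <<'E'
from workcell import bot, viewer
import cv2,numpy as np
o=bot.get_obs(); print({k:np.round(v,4) for k,v in o.items()})
for n in ("scene","top"):
    c=viewer.camera(n); cv2.imwrite(f"pics/{n}0.png",c["image"][:,:,::-1]); np.savez(f"{n}0.npz",**c)
    print(n,c["camera_matrix"],c["eye"],c["rotation"])
E
```

```text
{'clock': np.float64(0.0), 'joint_pos': array([ 1.138 ,  0.2414,  0.0037,  1.3352, -0.    ,  1.5708]), 'joint_vel': array([-0.0006,  0.0014, -0.0004, -0.0014, -0.0004,  0.0008]), 'tau': array([-1.70000e-03, -3.72321e+01,  2.52406e+01,  1.70000e-02,
        0.00000e+00,  0.00000e+00]), 'eef_pos': array([0.2094, 0.4533, 0.2021]), 'tool_rot': array([ 8.424e-01,  5.388e-01, -9.000e-04,  6.000e-04]), 'ft_force': array([-0.8721, -0.3841,  0.3794]), 'ft_torque': array([-0.0207, -0.0092, -0.0403]), 'grip_width': np.float64(0.0852)}
scene [[512.27574168   0.         319.59743998]
 [  0.         512.27574168 225.54514772]
 [  0.           0.           1.        ]] [1.19585012 0.41449894 0.6580037 ] [ 0.43957069  0.79241349 -0.37229209 -0.20064163]
top [[621.1818651    0.         324.09279557]
 [  0.         621.1818651  233.905069  ]
 [  0.           0.           1.        ]] [3.82967181e-01 3.80647399e-04 1.47698322e+00] [-0.70454498  0.7068255  -0.04426295  0.04533074]
```

View pics/scene0.png

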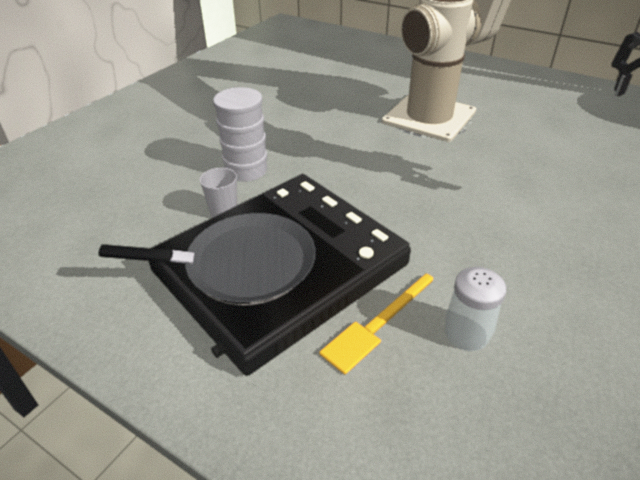

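View pics/top0.png

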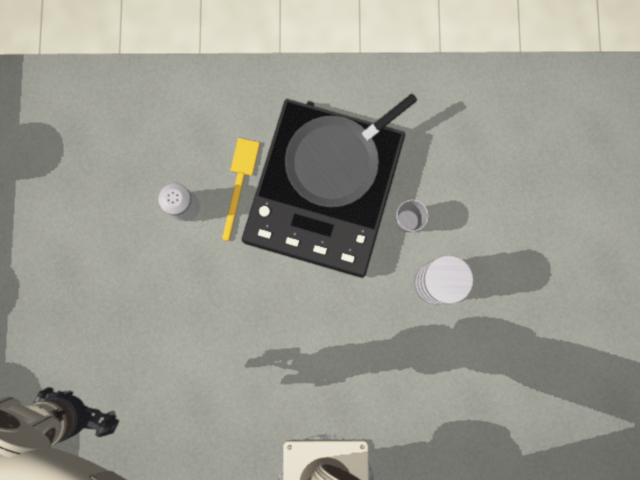

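The scene view shows the hob with the tins and tumbler on its right, and the spatula and shaker on its left. In the top view the power key is near (264,211), the lock key near (361,239), and the presets near (264,233), (292,241), (320,250) and (348,258). Next I measure the keys in both views.

```bash
cat > h.py <<'E'
import numpy as np,cv2
from scipy.spatial.transform import Rotation as R
def cast(c,uv,z):
    K=c["camera_matrix"];r=R.from_quat(c["rotation"]).as_matrix()
    d=r@np.linalg.solve(K,[uv[0],uv[1],1]);e=c["eye"]
    return e+d*(z-e[2])/d[2]
def blobs(c,roi):
    im=c["image"].astype(int);m=((im.min(2)>150)).astype(np.uint8)
    k=np.zeros_like(m);x0,y0,x1,y1=roi;k[y0:y1,x0:x1]=1
    n,l,s,ce=cv2.connectedComponentsWithStats(m*k)
    out=[]
    for i in range(1,n):
        if s[i,4]>25:
            w=np.where(l==i,im.sum(2)-300,0);yy,xx=np.mgrid[:480,:640]
            d=c["range_z"][l==i]
            out.append((np.array([(w*xx).sum(),(w*yy).sum()])/w.sum(),s[i,4],np.median(d)))
    return out
E
python3 - <<'E'
from h import *
P={}
for n,roi in (("top",(250,200,372,268)),("scene",(272,177,392,262))):
    c=dict(np.load(n+"0.npz"))
    r=R.from_quat(c["rotation"]).as_matrix()
    for uv,a,d in blobs(c,roi):
        p=cast(c,uv,.067)
        q=c["eye"]+r@(np.linalg.solve(c["camera_matrix"],[*uv,1])*d)
        print(n,uv.round(1),a,p.round(4),"depth",q.round(4)); P.setdefault(n,[]).append(p)
# model fit
M=np.array([[-98,115],[-98,-115],[-148,99],[-148,33],[-148,-33],[-148,-99]])/1000
for n in P:
    p=np.array(P[n])[:,:2]
    if len(p)!=6: continue
    from itertools import permutations
    best=None
    for pr in permutations(range(6)):
        a=M-M.mean(0);b=p[list(pr)];bb=b-b.mean(0)
        t=np.arctan2((a[:,0]*bb[:,1]-a[:,1]*bb[:,0]).sum(),(a*bb).sum())
        Q=np.array([[np.cos(t),-np.sin(t)],[np.sin(t),np.cos(t)]])
        f=a@Q.T+b.mean(0);e=np.abs(f-b).max()
        if best is None or e<best[0]:best=(e,t,f)
    print(n,"err",best[0],"yaw deg",np.degrees(best[1]));print(best[2].round(4))
E
```

```text
top [263.8 210.6] 85 [0.6171 0.1408 0.067 ] depth [0.6169 0.1406 0.0684]
top [264.1 233.3] 79 [0.5645 0.1396 0.067 ] depth [0.5644 0.1395 0.068 ]
top [360.  238.5] 53 [ 0.5518 -0.0798  0.067 ] depth [ 0.5517 -0.0798  0.0678]
top [291.9 241.3] 79 [0.5458 0.0759 0.067 ] depth [0.5457 0.0759 0.0679]
top [274.3 260.5] 780 [0.5021 0.1157 0.067 ] depth [0.5076 0.121  0.0018]
top [319.5 249.4] 80 [0.5271 0.0129 0.067 ] depth [0.5271 0.0129 0.0672]
top [347.3 257.4] 79 [ 0.5085 -0.0503  0.067 ] depth [ 0.5084 -0.0503  0.068 ]
scene [278.3 180. ] 109 [ 0.525  -0.1129  0.067 ] depth [ 4.488e-01 -1.728e-01 -1.000e-04]
scene [364.6 194.2] 2166 [0.4766 0.0578 0.067 ] depth [ 0.3916  0.0156 -0.0028]
scene [307.3 185.8] 73 [ 0.5111 -0.0521  0.067 ] depth [ 0.5114 -0.052   0.0672]
scene [282.3 192.2] 58 [ 0.5544 -0.082   0.067 ] depth [ 0.5545 -0.0819  0.0671]
scene [329.5 200.6] 82 [0.5296 0.0106 0.067 ] depth [0.5303 0.011  0.0676]
scene [353.7 216.9] 90 [0.5486 0.0741 0.067 ] depth [0.5488 0.0741 0.0672]
scene [379.8 234.5] 103 [0.5674 0.1371 0.067 ] depth [0.5674 0.137  0.067 ]
scene [366.  251.9] 122 [0.6196 0.1377 0.067 ] depth [0.6202 0.138  0.0676]
```

Emit:
{"method": "send_rows", "body": {"hand": 1, "increments": [[[0, 0, -0.04, -8.4], [-0.033, 0.036, 0, 0], [-0.033, 0.036, 0, 0], [-0.033, 0.036, 0, 0], [-0.033, 0.036, 0, 0], [-0.033, 0.036, 0, 0], [-0.033, 0.036, 0, 0], [-0.033, 0.036, 0, 0]]]}}

```text
clock: 0.9
eef_pos: [0.3893, 0.1594, 0.2408]
tool_rot: [0.794, 0.608, -0.003, 0.002]
ft_force: [0.6, 0.4, -0.3]
grip_width: -0.0003
```

```bash
cat > w.py <<'E'
from workcell import bot
import sys
from h import *
T=dict(lock=(.553,-.081),power=(.6184,.1393),p2=(.547,.075))
o=bot.get_obs();M=R.from_quat(o["tool_rot"]).as_matrix()
t=np.array([*T[sys.argv[1]],float(sys.argv[2])])
print("t",o["clock"],"pos",o["eef_pos"].round(4),"F",o["ft_force"].round(2),"grip",o["grip_width"].round(4),"q",o["joint_pos"].round(2))
print("toolaxes\n",M.round(3),"\nmove in tool:",(M.T@(t-o["eef_pos"])).round(4), "world",(t-o["eef_pos"]).round(4))
E
python3 w.py lock .12
```

```text
Traceback (most recent call last):
  File "w.py", line 7, in <module>
    print("t",o["clock"],"pos",o["eef_pos"].round(4),"F",o["ft_force"].round(2),"grip",o["grip_width"].round(4),"q",o["joint_pos"].round(2))
                                                                                       ^^^^^^^^^^^^^^^^^^^^^
AttributeError: 'float' object has no attribute 'round'
```

```bash
sed -i 's/o\["grip_width"\].round(4)/o["grip_width"]/' w.py
python3 w.py lock .12
```

```text
t 0.9 pos [0.3893 0.1594 0.2408] F [ 0.61  0.39 -0.29] grip -0.0003417167152443468 q [ 0.39  0.07 -0.1   1.41 -0.01  0.66]
toolaxes
 [[ 0.261  0.965 -0.003]
 [ 0.965 -0.261 -0.007]
 [-0.008 -0.002 -1.   ]] 
move in tool: [-0.1884  0.221   0.1219] world [ 0.1637 -0.2404 -0.1208]
```

Emit:
{"method": "send_rows", "body": {"increments": [[[-0.031, 0.036, 0, 0], [-0.031, 0.036, 0, 0], [-0.031, 0.036, 0, 0], [-0.031, 0.036, 0, 0], [-0.031, 0.036, 0, 0], [-0.031, 0.036, 0.01, 0], [0, 0, 0.03, 0], [0, 0, 0.03, 0]]]}}

```text
clock: 1.7
eef_pos: [0.5576, -0.0958, 0.1706]
tool_rot: [0.797, 0.604, -0.001, 0.004]
ft_force: [-0.2, 0.2, -1.1]
grip_width: 0.0001
```

```bash
python3 w.py lock .1
```

```text
t 1.7 pos [ 0.5576 -0.0958  0.1706] F [-0.16  0.24 -1.09] grip 7.488036114347022e-05 q [-0.17  0.38  0.12  1.3  -0.01  0.11]
toolaxes
 [[ 0.272  0.962  0.003]
 [ 0.962 -0.272 -0.008]
 [-0.007  0.006 -1.   ]] 
move in tool: [ 0.0135 -0.0089  0.0705] world [-0.0046  0.0148 -0.0706]
```

Emit:
{"method": "send_rows", "body": {"increments": [[[0.013, -0.009, 0, 0], [0, 0, 0.03, 0], [0, 0, 0.02, 0], [0, 0, 0.01, 0], [0, 0, 0.005, 0], [0, 0, 0, 0], [0, 0, 0, 0], [0, 0, 0, 0]]]}}

```text
clock: 2.5
eef_pos: [0.55, -0.0777, 0.1029]
tool_rot: [0.797, 0.604, -0.003, 0.002]
ft_force: [-0.0, -0.4, -0.2]
grip_width: -0.0001
```

```bash
python3 w.py lock .0725
python3 - <<'E'
from workcell import viewer
import cv2,numpy as np
for n in ("wrist","scene","top"):
    c=viewer.camera(n); cv2.imwrite(f"pics/{n}1.png",c["image"][:,:,::-1])
    if n=="scene": cv2.imwrite("pics/scene1z.png",cv2.resize(c["image"][120:320,200:460,::-1],(780,600),interpolation=cv2.INTER_CUBIC))
E
```

```text
t 2.5 pos [ 0.55   -0.0777  0.1029] F [-0.02 -0.43 -0.19] grip -0.00010718466115809294 q [-0.14  0.41 -0.02  1.14 -0.01  0.14]
toolaxes
 [[ 0.271  0.963 -0.002]
 [ 0.963 -0.271 -0.006]
 [-0.006 -0.    -1.   ]] 
move in tool: [-0.0022  0.0038  0.0304] world [ 0.003  -0.0033 -0.0304]
```

View pics/wrist1.png

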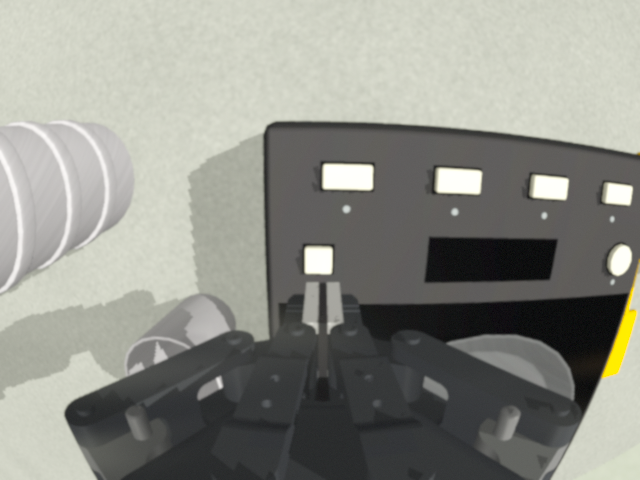

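View pics/scene1z.png

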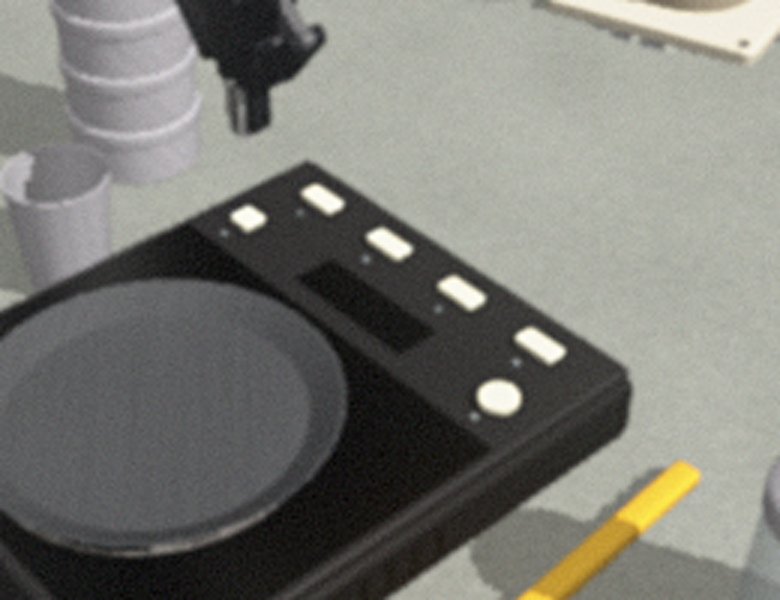

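The wrist view shows the shut fingertips at (322,285) with the lock key at (318,260). In the scene zoom the tip is at (248,130), above the key at (248,217). I project the tip to check the reported pose and tip length against these.

Run:
```python
from workcell import bot,viewer
from h import *
o=bot.get_obs();M=R.from_quat(o["tool_rot"]).as_matrix();p=o["eef_pos"];print(p,o["ft_force"])
for n in("scene","top"):
    c=viewer.camera(n);r=R.from_quat(c["rotation"]).as_matrix()
    for nm,q in(("tip11",p+.011*M[:,2]),("tcp",p),("lock",np.array([.553,-.081,.067]))):
        v=c["camera_matrix"]@(r.T@(q-c["eye"]));print(n,nm,v[:2]/v[2],v[2])
    if n=="scene":
        s=c["range_z"][140:175,265:305]; 
        for y in range(150,172,2): print(y,c["range_z"][y,274:292:3].round(3))
        for uv in((278,160),(283,158),(283,162)):
            d=c["range_z"][uv[1],uv[0]];print(uv,c["eye"]+r@(np.linalg.solve(c["camera_matrix"],[*uv,1])*d))
c=viewer.camera("wrist");print(c["eye"],R.from_quat(c["rotation"]).as_matrix().round(3),c["camera_matrix"])
f=c["camera_matrix"][0,0];r=R.from_quat(c["rotation"]).as_matrix()
for q in(p+.011*M[:,2],np.array([.553,-.081,.067])):
    v=r.T@(q-c["eye"]);th=np.arctan2(np.hypot(*v[:2]),v[2]);print(c["camera_matrix"][:2,2]+f*th*v[:2]/np.hypot(*v[:2]))
```

```text
[ 0.54985993 -0.07782095  0.10266434] [-0.31415281  1.06359142 -0.21497797]
scene tip11 [284.75184216 181.25529856] 0.9842737466288198
scene tcp [284.46820044 176.532156  ] 0.9771657923839443
scene lock [283.18201381 191.96471219] 0.9993611106268622
150 [1.244 0.932 0.927 0.925 0.909 0.932]
152 [1.236 0.935 0.927 0.927 0.934 0.936]
154 [1.228 0.938 0.935 0.932 0.933 0.937]
156 [1.225 0.941 0.937 0.937 0.935 0.94 ]
158 [1.213 0.943 0.935 0.936 0.936 0.942]
160 [1.209 0.946 0.94  0.941 0.94  0.946]
162 [1.202 0.95  0.945 0.946 0.946 0.96 ]
164 [1.196 1.194 0.947 0.947 0.955 1.194]
166 [1.191 1.192 1.19  1.191 1.189 1.191]
168 [1.183 1.185 1.184 1.184 1.183 1.182]
170 [1.179 1.182 1.174 1.177 1.175 1.177]
(278, 160) [ 0.55950457 -0.08297651  0.14338549]
(283, 158) [ 0.55970245 -0.07094636  0.15182006]
(283, 162) [ 0.55723075 -0.0734327   0.14097574]
top tip11 [359.7638671  238.08194431] 1.3951961471819767
top tcp [360.00609747 237.48047805] 1.3842877124546051
top lock [360.51447492 237.99594536] 1.4200586626705813
[ 0.48171945 -0.05788483  0.27289217] [[ 0.272  0.926  0.261]
 [ 0.962 -0.26  -0.081]
 [-0.007  0.274 -0.962]] [[371.64829954   0.         322.37037697]
 [  0.         371.64829954 236.74373262]
 [  0.           0.           1.        ]]
[323.3787195  272.52758724]
[319.93220764 263.4024983 ]
```

The scene depth puts the fingertips at z≈0.138, but the pose implies 0.092. I'll go down a little and watch whether the picture and the force agree with the pose.

Emit:
{"method": "send_rows", "body": {"increments": [[[-0.002, 0.004, 0, 0], [0, 0, 0.008, 0], [0, 0, 0.004, 0], [0, 0, 0, 0], [0, 0, 0, 0], [0, 0, 0, 0], [0, 0, 0, 0], [0, 0, 0, 0]]]}}

```text
clock: 3.6
eef_pos: [0.5525, -0.0813, 0.0883]
tool_rot: [0.797, 0.604, -0.004, 0.001]
ft_force: [-1.5, -0.3, 0.0]
grip_width: -0.0003
```

```bash
python3 w.py lock .0725
python3 - <<'E'
from workcell import viewer
from h import *
c=viewer.camera("scene");r=R.from_quat(c["rotation"]).as_matrix()
cv2.imwrite("pics/scene2z.png",cv2.resize(c["image"][20:220,200:460,::-1],(780,600),interpolation=cv2.INTER_CUBIC))
for y in range(150,186,3): print(y,c["range_z"][y,274:292:3].round(3))
w=viewer.camera("wrist");cv2.imwrite("pics/wrist2.png",w["image"][:,:,::-1])
E
```

```text
t 3.6 pos [ 0.5525 -0.0813  0.0883] F [-1.46 -0.34  0.01] grip -0.00029899985989335724 q [-0.14  0.43 -0.03  1.11 -0.01  0.13]
toolaxes
 [[ 0.271  0.962 -0.005]
 [ 0.962 -0.271 -0.006]
 [-0.007 -0.003 -1.   ]] 
move in tool: [0.0006 0.0005 0.0158] world [ 0.0005  0.0003 -0.0158]
150 [0.934 0.923 0.92  0.922 0.899 0.895]
153 [0.942 0.927 0.921 0.909 0.905 0.898]
156 [0.94  0.932 0.93  0.913 0.907 1.224]
159 [0.945 0.939 0.941 0.941 0.941 1.211]
162 [0.951 0.938 0.942 0.944 0.947 1.205]
165 [0.957 0.949 0.95  0.944 0.951 1.19 ]
168 [0.962 0.952 0.955 0.948 0.956 1.183]
171 [1.176 0.956 0.959 0.962 1.171 1.175]
174 [1.167 1.169 1.165 1.163 1.163 1.166]
177 [1.151 1.154 1.153 1.157 1.155 1.155]
180 [1.148 1.147 1.144 1.143 1.146 1.039]
183 [1.137 1.139 1.137 1.029 1.031 1.027]
```

View pics/scene2z.png

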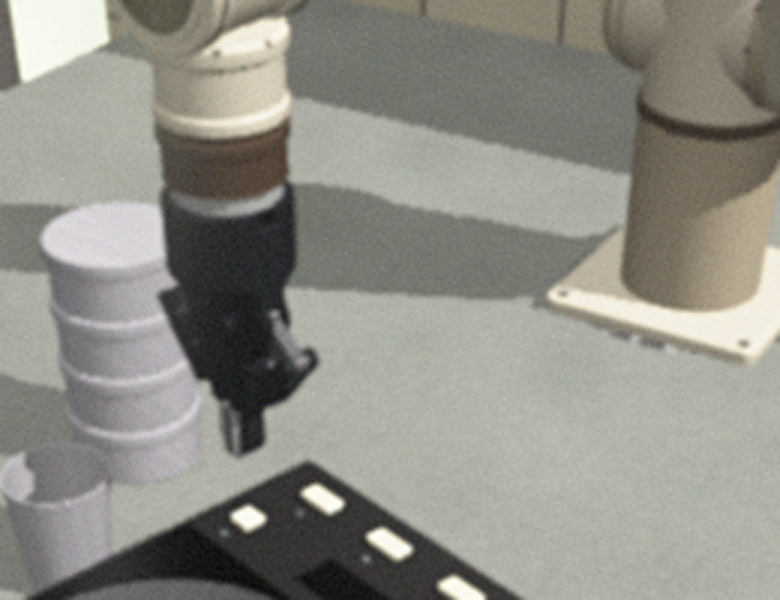

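View pics/wrist2.png

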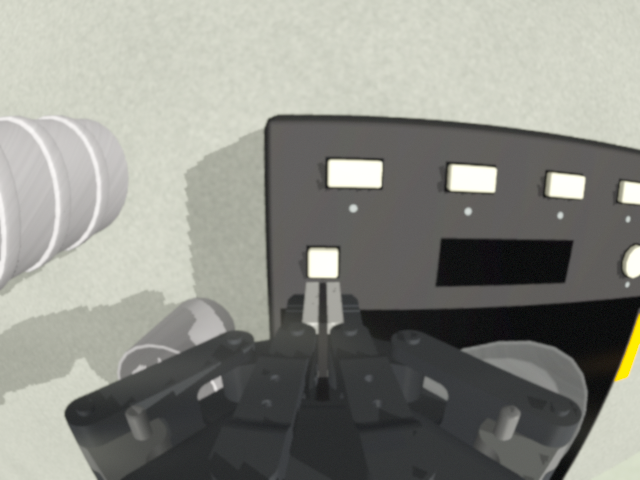

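Both pictures confirm it: the tip moved with the pose, but it still hangs about 55 mm above the key. I'll trust the pictures and go down in guarded steps.

Emit:
{"method": "send_rows", "body": {"increments": [[[0, 0, 0.006, 0], [0, 0, 0.004, 0], [0, 0, 0.002, 0], [0, 0, 0, 0], [0, 0, 0, 0], [0, 0, 0, 0], [0, 0, 0, 0], [0, 0, 0, 0]]]}}

```text
clock: 4.5
eef_pos: [0.5524, -0.0814, 0.0753]
tool_rot: [0.797, 0.604, -0.004, 0.001]
ft_force: [-0.7, -0.3, 0.5]
grip_width: 0.0002
```

```bash
python3 w.py lock .0725
python3 - <<'E'
from workcell import viewer,bot
from h import *
o=bot.get_obs();M=R.from_quat(o["tool_rot"]).as_matrix()
c=viewer.camera("scene");r=R.from_quat(c["rotation"]).as_matrix()
Z=c["range_z"];P=[]
for y in range(140,200):
  for x in range(262,300):
    d=Z[y,x]
    if .85<d<1.0:
      P.append(c["eye"]+r@(np.linalg.solve(c["camera_matrix"],[x,y,1])*d))
P=np.array(P);q=(P-o["eef_pos"])@M
s=np.hypot(q[:,0],q[:,1])<.04
q=q[s];P=P[s];print("tip in tool z max",np.sort(q[:,2])[-8:].round(4))
z=q[:,2].max()
for lo in(.002,.005,.01,.015,.02):
  k=q[:,2]>z-lo;print(lo,k.sum(),q[k].min(0).round(4),q[k].max(0).round(4))
E
```

```text
t 4.5 pos [ 0.5524 -0.0814  0.0753] F [-0.67 -0.32  0.48] grip 0.00016362208320157653 q [-0.14  0.44 -0.05  1.08 -0.01  0.13]
toolaxes
 [[ 0.271  0.962 -0.005]
 [ 0.962 -0.271 -0.006]
 [-0.007 -0.003 -1.   ]] 
move in tool: [0.0006 0.0004 0.0028] world [ 0.0006  0.0004 -0.0028]
tip in tool z max [0.0143 0.0144 0.0144 0.0144 0.0145 0.0147 0.0151 0.0153]
0.002 32 [-0.0143 -0.0168  0.0133] [0.0332 0.0352 0.0153]
0.005 165 [-0.0196 -0.0195  0.0104] [0.0337 0.0384 0.0153]
0.01 200 [-0.0196 -0.0195  0.006 ] [0.0337 0.0384 0.0153]
0.015 200 [-0.0196 -0.0195  0.006 ] [0.0337 0.0384 0.0153]
0.02 200 [-0.0196 -0.0195  0.006 ] [0.0337 0.0384 0.0153]
```

```bash
cat > tip.py <<'E'
from workcell import viewer,bot
from h import *
o=bot.get_obs();M=R.from_quat(o["tool_rot"]).as_matrix()
c=viewer.camera("scene");r=R.from_quat(c["rotation"]).as_matrix()
v,u=np.mgrid[0:480,0:640];d=c["range_z"].astype(float)
ray=np.linalg.solve(c["camera_matrix"],np.stack([u.ravel(),v.ravel(),np.ones(u.size)]))
P=(c["eye"][:,None]+r@(ray*d.ravel())).T
q=(P-o["eef_pos"])@M
s=(np.hypot(q[:,0],q[:,1])<.035)&(P[:,2]>.074)&(d.ravel()>0)
q=q[s];z=q[:,2].max();print("tip z in tool",z.round(4),"world",P[s][:,2].min().round(4))
for lo in(.003,.006,.01,.015,.02):
  k=q[:,2]>z-lo;print(lo,k.sum(),q[k].min(0).round(4),q[k].max(0).round(4))
cv2.imwrite("pics/tip_%.2f.png"%o["clock"],cv2.resize(c["image"][90:240,200:400,::-1],(800,600),interpolation=cv2.INTER_CUBIC))
E
python3 tip.py; ls pics
```

```text
tip z in tool -0.0292 world 0.1045
0.003 11 [-0.0054 -0.0068 -0.0314] [ 0.0066  0.0104 -0.0292]
0.006 19 [-0.0054 -0.0068 -0.035 ] [ 0.0066  0.0127 -0.0292]
0.01 37 [-0.0066 -0.0068 -0.0392] [ 0.0117  0.0132 -0.0292]
0.015 68 [-0.0129 -0.0068 -0.0442] [ 0.0133  0.0132 -0.0292]
0.02 99 [-0.0129 -0.0068 -0.049 ] [ 0.0133  0.0134 -0.0292]
scene0.png
scene1.png
scene1z.png
scene2z.png
tip_4.55.png
top0.png
top1.png
wrist1.png
wrist2.png
```

The scene depth puts the tips about 29 mm behind the TCP, not 11 mm ahead, so contact with the key should come near TCP z = 0.037. The weak force so far fits that.

Emit:
{"method": "send_rows", "body": {"increments": [[[0, 0, 0.01, 0], [0, 0, 0.008, 0], [0, 0, 0.005, 0], [0, 0, 0.002, 0], [0, 0, 0, 0], [0, 0, 0, 0], [0, 0, 0, 0], [0, 0, 0, 0]]]}}

```text
clock: 5.4
eef_pos: [0.5519, -0.0815, 0.0475]
tool_rot: [0.797, 0.604, -0.004, 0.001]
ft_force: [-0.7, 0.2, -0.7]
grip_width: 0.0002
```

```bash
python3 w.py lock .037; python3 tip.py; ls -t pics|head -1
```

```text
t 5.4 pos [ 0.5519 -0.0815  0.0475] F [-0.71  0.2  -0.67] grip 0.00016005895378570217 q [-0.14  0.47 -0.09  1.02 -0.01  0.13]
toolaxes
 [[ 0.271  0.962 -0.006]
 [ 0.962 -0.271 -0.006]
 [-0.007 -0.004 -1.   ]] 
move in tool: [0.0009 0.0009 0.0105] world [ 0.0011  0.0005 -0.0105]
tip z in tool -0.0282 world 0.0756
0.003 8 [ 0.0025 -0.0056 -0.0311] [ 0.0055  0.0095 -0.0282]
0.006 12 [-0.0095 -0.0056 -0.0337] [ 0.0058  0.0116 -0.0282]
0.01 31 [-0.0095 -0.0056 -0.0378] [ 0.0099  0.0131 -0.0282]
0.015 60 [-0.0144 -0.0065 -0.0431] [ 0.0136  0.0131 -0.0282]
0.02 87 [-0.0144 -0.0078 -0.0476] [ 0.014   0.0131 -0.0282]
tip_5.40.png
```

Run:
```python
from workcell import viewer
import cv2
cv2.imwrite("pics/wrist3.png",viewer.camera("wrist")["image"][:,:,::-1])
```

```text
(no output)
```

View pics/tip_5.40.png

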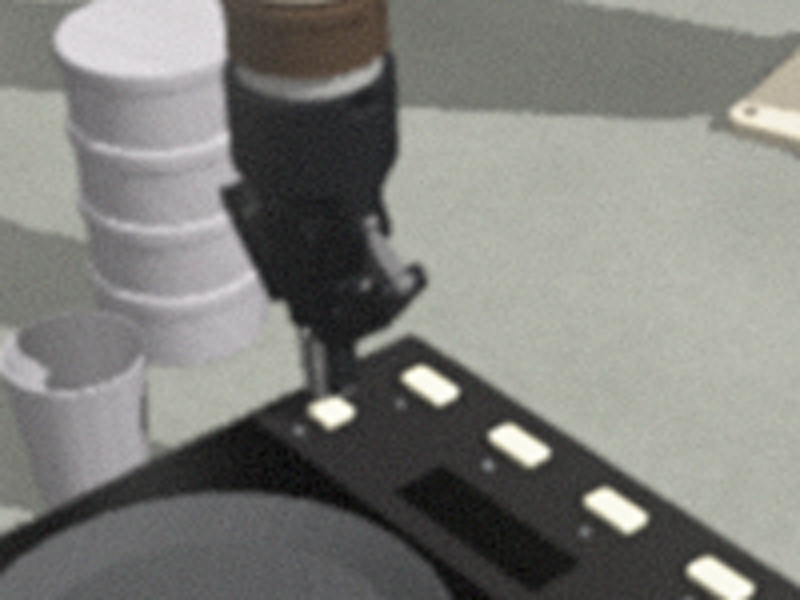

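View pics/wrist3.png

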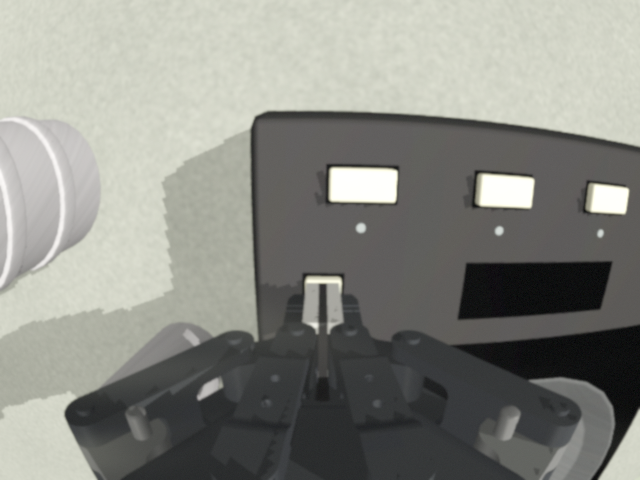

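The wrist view shows the tips at (322,285), just over the lock key at (323,278) and centred on it sideways. The scene view agrees. Now I go down to contact.

Emit:
{"method": "send_rows", "body": {"increments": [[[0.001, 0.001, 0.004, 0], [0, 0, 0.003, 0], [0, 0, 0.002, 0], [0, 0, 0.001, 0], [0, 0, 0.001, 0], [0, 0, 0.001, 0], [0, 0, 0, 0], [0, 0, 0, 0]]]}}

```text
clock: 6.3
eef_pos: [0.5539, -0.0809, 0.036]
tool_rot: [0.797, 0.604, -0.003, 0.001]
ft_force: [-0.1, 0.5, 2.7]
grip_width: 0.0002
```

```bash
python3 w.py lock .033
```

```text
t 6.3 pos [ 0.5539 -0.0809  0.036 ] F [-0.14  0.51  2.69] grip 0.00015999248019104082 q [-0.14  0.48 -0.1   0.99 -0.01  0.13]
toolaxes
 [[ 0.271  0.962 -0.004]
 [ 0.962 -0.271 -0.006]
 [-0.007 -0.002 -1.   ]] 
move in tool: [-0.0003 -0.0008  0.003 ] world [-0.0009 -0.0001 -0.003 ]
```

Emit:
{"method": "send_rows", "body": {"increments": [[[0, 0, 0.001, 0], [0, 0, 0.001, 0], [0, 0, 0.001, 0], [0, 0, 0.001, 0], [0, 0, 0.001, 0], [0, 0, 0.001, 0], [0, 0, 0.001, 0], [0, 0, 0.001, 0]]]}}

```text
clock: 7.1
eef_pos: [0.5541, -0.0809, 0.0347]
tool_rot: [0.797, 0.604, -0.002, 0.003]
ft_force: [-3.5, -0.1, 8.8]
grip_width: 0.0
```

```bash
python3 w.py lock .033
```

```text
t 7.1 pos [ 0.5541 -0.0809  0.0347] F [-3.45 -0.13  8.83] grip 1.763857058848678e-05 q [-0.14  0.48 -0.1   0.98 -0.01  0.13]
toolaxes
 [[ 0.271  0.963  0.   ]
 [ 0.962 -0.271 -0.006]
 [-0.006  0.002 -1.   ]] 
move in tool: [-0.0004 -0.001   0.0017] world [-0.0011 -0.0001 -0.0017]
```

The force of 8.8 N is past the 4 N stop force, so the key is at its stop. I hold it there for well over three seconds.

Emit:
{"method": "send_rows", "body": {"increments": [[[0, 0, 0.001, 0], [0, 0, 0.001, 0], [0, 0, 0.001, 0], [0, 0, 0.001, 0], [0, 0, 0.001, 0], [0, 0, 0.001, 0], [0, 0, 0.001, 0], [0, 0, 0.001, 0]]]}}

```text
clock: 7.9
eef_pos: [0.5542, -0.0809, 0.0347]
tool_rot: [0.797, 0.604, -0.0, 0.004]
ft_force: [-3.5, 0.5, 8.2]
grip_width: 0.0
```

Emit:
{"method": "send_rows", "body": {"increments": [[[0, 0, 0.001, 0], [0, 0, 0.001, 0], [0, 0, 0.001, 0], [0, 0, 0.001, 0], [0, 0, 0.001, 0], [0, 0, 0.001, 0], [0, 0, 0.001, 0], [0, 0, 0.001, 0]]]}}

```text
clock: 8.7
eef_pos: [0.5543, -0.0809, 0.0347]
tool_rot: [0.797, 0.604, 0.002, 0.006]
ft_force: [-3.0, 0.6, 9.5]
grip_width: -0.0002
```

Emit:
{"method": "send_rows", "body": {"increments": [[[0, 0, 0.001, 0], [0, 0, 0.001, 0], [0, 0, 0.001, 0], [0, 0, 0.001, 0], [0, 0, 0.001, 0], [0, 0, 0.001, 0], [0, 0, 0.001, 0], [0, 0, 0.001, 0]]]}}

```text
clock: 9.5
eef_pos: [0.5545, -0.081, 0.0347]
tool_rot: [0.797, 0.604, 0.003, 0.007]
ft_force: [-4.4, 1.0, 9.1]
grip_width: 0.0
```

Emit:
{"method": "send_rows", "body": {"increments": [[[0, 0, 0.001, 0], [0, 0, 0.001, 0], [0, 0, 0.001, 0], [0, 0, 0.001, 0], [0, 0, 0.001, 0], [0, 0, 0.001, 0], [0, 0, 0.001, 0], [0, 0, 0.001, 0]]]}}

```text
clock: 10.3
eef_pos: [0.5546, -0.081, 0.0347]
tool_rot: [0.797, 0.604, 0.005, 0.009]
ft_force: [-2.8, 0.2, 8.4]
grip_width: -0.0003
```

Emit:
{"method": "send_rows", "body": {"increments": [[[0, 0, 0.001, 0], [0, 0, 0.001, 0], [0, 0, 0.001, 0], [0, 0, 0.001, 0], [0, 0, 0.001, 0], [0, 0, 0.001, 0], [0, 0, 0.001, 0], [0, 0, 0.001, 0]]]}}

```text
clock: 11.1
eef_pos: [0.5547, -0.081, 0.0347]
tool_rot: [0.797, 0.604, 0.006, 0.011]
ft_force: [-3.3, 0.2, 8.7]
grip_width: -0.0001
```

```bash
python3 w.py lock .033
python3 - <<'E'
from workcell import viewer
import cv2
c=viewer.camera("wrist")["image"][:,:,::-1]
cv2.imwrite("pics/wrist4.png",c)
E
```

```text
t 11.1 pos [ 0.5547 -0.081   0.0347] F [-3.25  0.22  8.69] grip -5.594228935080654e-05 q [-0.14  0.47 -0.13  0.95 -0.01  0.13]
toolaxes
 [[ 0.271  0.962  0.023]
 [ 0.963 -0.271 -0.009]
 [-0.003  0.025 -1.   ]] 
move in tool: [-0.0005 -0.0017  0.0017] world [-0.0017 -0.     -0.0017]
```

View pics/wrist4.png

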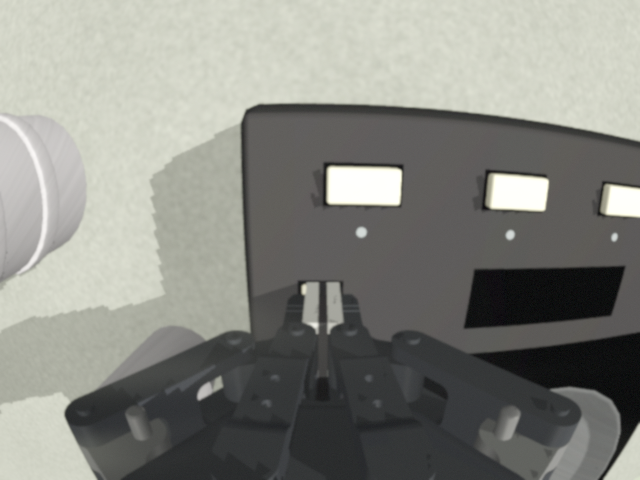

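The wrist view shows the key sunk under the tips near (322,285), with the other keys up. It was held about 4.5 s at roughly 9 N against the stop. Now I lift.

Emit:
{"method": "send_rows", "body": {"increments": [[[0, 0, -0.015, 0], [0, 0, -0.015, 0], [0, 0, -0.01, 0], [0, 0, 0, 0], [0.025, 0, 0, 0], [0.04, 0, 0, 0], [0.045, 0, 0, 0], [0.045, 0, 0, 0]]]}}

```text
clock: 11.95
eef_pos: [0.5956, 0.0659, 0.0713]
tool_rot: [0.801, 0.599, 0.004, 0.011]
ft_force: [0.6, -0.9, -0.6]
grip_width: 0.0003
```

```bash
python3 w.py power .06
```

```text
t 11.95 pos [0.5956 0.0659 0.0713] F [ 0.59 -0.9  -0.58] grip 0.00029514771102438845 q [ 0.12  0.5   0.04  1.09 -0.01  0.4 ]
toolaxes
 [[ 0.283  0.959  0.02 ]
 [ 0.959 -0.283 -0.012]
 [-0.006  0.022 -1.   ]] 
move in tool: [0.0769 0.0008 0.0109] world [ 0.0228  0.0734 -0.0113]
```

Emit:
{"method": "send_rows", "body": {"increments": [[[0.035, 0, 0, 0], [0.025, 0, 0, 0], [0.008, 0, 0, 0], [0, 0, 0, 0], [0, 0, 0.006, 0], [0, 0, 0, 0], [0, 0, 0, 0], [0, 0, 0, 0]]]}}

```text
clock: 12.75
eef_pos: [0.6129, 0.1345, 0.0581]
tool_rot: [0.8, 0.6, 0.001, 0.009]
ft_force: [0.2, -0.1, -0.4]
grip_width: 0.0001
```

```bash
python3 w.py power .048
python3 - <<'E'
from workcell import viewer
import cv2
cv2.imwrite("pics/wrist5.png",viewer.camera("wrist")["image"][:,:,::-1])
E
python3 tip.py
```

```text
t 12.75 pos [0.6129 0.1345 0.0581] F [ 0.23 -0.12 -0.4 ] grip 8.742895000033142e-05 q [ 0.22  0.57  0.12  1.11 -0.02  0.51]
toolaxes
 [[ 0.28   0.96   0.012]
 [ 0.96  -0.28  -0.014]
 [-0.01   0.015 -1.   ]] 
move in tool: [0.0062 0.0038 0.0101] world [ 0.0055  0.0048 -0.0101]
tip z in tool -0.029 world 0.0872
0.003 7 [-0.0062  0.0024 -0.0317] [ 0.0054  0.0108 -0.029 ]
0.006 15 [-0.0092  0.0024 -0.0345] [ 0.009   0.0118 -0.029 ]
0.01 43 [-0.015  -0.0067 -0.039 ] [ 0.0108  0.0127 -0.029 ]
0.015 84 [-0.0171 -0.0067 -0.0439] [ 0.013   0.0129 -0.029 ]
0.02 127 [-0.0171 -0.0067 -0.049 ] [ 0.013   0.0129 -0.029 ]
```

View pics/wrist5.png

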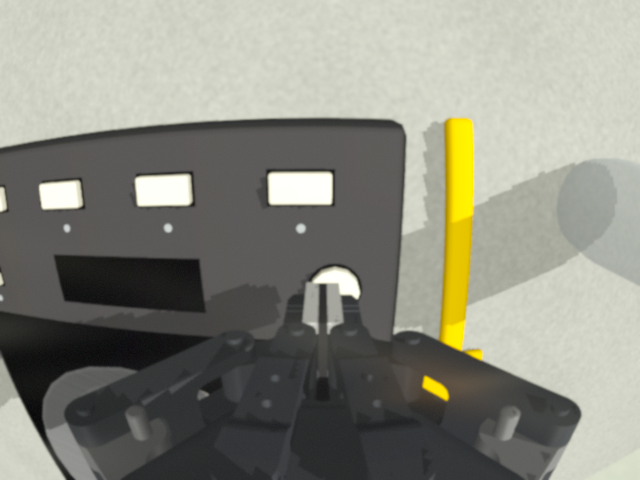

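The wrist view shows the power key centred near (334,280) and the tips at (322,285). The key is about 6 mm to the +x side, which matches the computed correction. I centre and approach.

Emit:
{"method": "send_rows", "body": {"increments": [[[0.006, 0.003, 0, 0], [0, 0, 0.006, 0], [0, 0, 0.006, 0], [0, 0, 0.002, 0], [0, 0, 0, 0], [0, 0, 0, 0], [0, 0, 0, 0], [0, 0, 0, 0]]]}}

```text
clock: 13.65
eef_pos: [0.6186, 0.1397, 0.0433]
tool_rot: [0.8, 0.6, 0.001, 0.009]
ft_force: [0.4, 0.5, 0.3]
grip_width: -0.0002
```

```bash
python3 w.py power .034
```

```text
t 13.65 pos [0.6186 0.1397 0.0433] F [0.36 0.48 0.29] grip -0.0002149818864318902 q [ 0.23  0.6   0.12  1.09 -0.02  0.51]
toolaxes
 [[ 0.281  0.96   0.013]
 [ 0.96  -0.28  -0.014]
 [-0.009  0.017 -1.   ]] 
move in tool: [-0.0003 -0.0002  0.0093] world [-0.0002 -0.0004 -0.0093]
```

Emit:
{"method": "send_rows", "body": {"increments": [[[0, 0, 0.003, 0], [0, 0, 0.002, 0], [0, 0, 0.001, 0], [0, 0, 0.001, 0], [0, 0, 0.001, 0], [0, 0, 0.001, 0], [0, 0, 0.001, 0], [0, 0, 0.001, 0]]]}}

```text
clock: 14.45
eef_pos: [0.6192, 0.1398, 0.0347]
tool_rot: [0.8, 0.6, 0.002, 0.01]
ft_force: [-3.6, -0.5, 8.6]
grip_width: -0.0
```

Emit:
{"method": "send_rows", "body": {"increments": [[[0, 0, 0.001, 0], [0, 0, 0.001, 0], [0, 0, 0.001, 0], [0, 0, 0.001, 0], [0, 0, 0.001, 0], [0, 0, 0.001, 0], [0, 0, 0.001, 0], [0, 0, 0.001, 0]]]}}

```text
clock: 15.25
eef_pos: [0.6193, 0.1398, 0.0348]
tool_rot: [0.8, 0.6, 0.004, 0.011]
ft_force: [-2.3, -0.3, 6.9]
grip_width: 0.0002
```

```bash
python3 w.py power .034
```

```text
t 15.25 pos [0.6193 0.1398 0.0348] F [-2.34 -0.29  6.92] grip 0.00015961280255091234 q [ 0.23  0.6   0.11  1.06 -0.02  0.51]
toolaxes
 [[ 0.28   0.96   0.02 ]
 [ 0.96  -0.28  -0.012]
 [-0.006  0.022 -1.   ]] 
move in tool: [-0.0007 -0.0007  0.0008] world [-0.0009 -0.0005 -0.0008]
```

The power key stopped at the same depth, TCP z 0.0347, with 7–9 N. Now I lift and go to preset 2.

Emit:
{"method": "send_rows", "body": {"increments": [[[0, 0, -0.015, 0], [0, 0, -0.012, 0], [0, 0, 0, 0], [0, 0, 0, 0], [-0.027, -0.017, 0, 0], [-0.027, -0.017, 0, 0], [-0.02, -0.012, 0, 0], [0, 0, 0, 0]]]}}

```text
clock: 16.05
eef_pos: [0.551, 0.0807, 0.0572]
tool_rot: [0.8, 0.601, 0.003, 0.01]
ft_force: [-0.3, 1.3, -0.8]
grip_width: 0.0001
```

```bash
python3 w.py p2 .048
```

```text
t 16.05 pos [0.551  0.0807 0.0572] F [-0.31  1.32 -0.84] grip 0.0001480525354804999 q [ 0.15  0.44 -0.1   1.01 -0.01  0.44]
toolaxes
 [[ 0.279  0.96   0.017]
 [ 0.96  -0.279 -0.012]
 [-0.007  0.02  -1.   ]] 
move in tool: [-0.0066 -0.0025  0.0092] world [-0.004  -0.0057 -0.0092]
```

Emit:
{"method": "send_rows", "body": {"increments": [[[0, 0, 0, 0], [-0.006, -0.002, 0, 0], [0, 0, 0, 0], [0, 0, 0.005, 0], [0, 0, 0, 0], [0, 0, 0, 0], [0, 0, 0, 0], [0, 0, 0, 0]]]}}

```text
clock: 16.85
eef_pos: [0.5502, 0.0774, 0.0505]
tool_rot: [0.799, 0.601, 0.004, 0.01]
ft_force: [0.1, -0.4, 0.5]
grip_width: -0.0
```

```bash
python3 w.py p2 .034
python3 - <<'E'
from workcell import viewer
import cv2
cv2.imwrite("pics/wrist6.png",viewer.camera("wrist")["image"][:,:,::-1])
E
python3 tip.py;ls -t pics|head -1
```

```text
t 16.85 pos [0.5502 0.0774 0.0505] F [ 0.08 -0.36  0.51] grip -3.2755746345414664e-05 q [ 0.15  0.45 -0.12  0.99 -0.01  0.43]
toolaxes
 [[ 0.277  0.961  0.018]
 [ 0.961 -0.277 -0.011]
 [-0.006  0.021 -1.   ]] 
move in tool: [-0.0031 -0.0028  0.0164] world [-0.0032 -0.0024 -0.0165]
tip z in tool -0.0285 world 0.0788
0.003 6 [-0.0036 -0.0079 -0.0312] [ 0.005   0.0103 -0.0285]
0.006 14 [-0.0085 -0.0079 -0.0343] [ 0.0055  0.0118 -0.0285]
0.01 32 [-0.0085 -0.0079 -0.0384] [ 0.0108  0.0129 -0.0285]
0.015 72 [-0.0163 -0.0079 -0.0435] [ 0.013   0.0131 -0.0285]
0.02 106 [-0.0163 -0.0079 -0.0485] [ 0.013   0.014  -0.0285]
tip_16.90.png
```

View pics/wrist6.png

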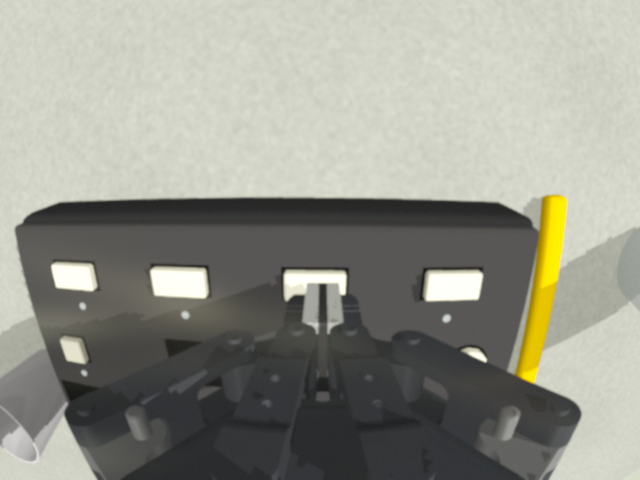

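The image's right side is the cook's left. The wrist view has preset 1 at (452,285) and the tips over preset 2 at (315,285). I centre and press.

Emit:
{"method": "send_rows", "body": {"increments": [[[-0.003, -0.003, 0, 0], [0, 0, 0.005, 0], [0, 0, 0.004, 0], [0, 0, 0, 0], [0, 0, 0.001, 0], [0, 0, 0.001, 0], [0, 0, 0.001, 0], [0, 0, 0.001, 0]]]}}

```text
clock: 17.75
eef_pos: [0.5462, 0.0748, 0.0369]
tool_rot: [0.799, 0.601, 0.004, 0.01]
ft_force: [-1.2, -0.3, 2.9]
grip_width: -0.0001
```

```bash
python3 w.py p2 .034
```

```text
t 17.75 pos [0.5462 0.0748 0.0369] F [-1.17 -0.31  2.87] grip -7.822749270999358e-05 q [ 0.14  0.45 -0.15  0.96 -0.01  0.42]
toolaxes
 [[ 0.277  0.961  0.018]
 [ 0.961 -0.277 -0.011]
 [-0.006  0.021 -1.   ]] 
move in tool: [0.0004 0.0007 0.0029] world [ 0.0008  0.0002 -0.0029]
```

Emit:
{"method": "send_rows", "body": {"increments": [[[0, 0, 0.001, 0], [0, 0, 0.001, 0], [0, 0, 0.001, 0], [0, 0, 0.001, 0], [0, 0, 0.001, 0], [0, 0, 0.001, 0], [0, 0, 0.001, 0], [0, 0, 0.001, 0]]]}}

```text
clock: 18.55
eef_pos: [0.5462, 0.0748, 0.0347]
tool_rot: [0.799, 0.601, 0.005, 0.011]
ft_force: [-2.3, 0.5, 8.5]
grip_width: 0.0001
```

Emit:
{"method": "send_rows", "body": {"increments": [[[0, 0, 0.001, 0], [0, 0, 0.001, 0], [0, 0, 0.001, 0], [0, 0, 0.001, 0], [0, 0, 0.001, 0], [0, 0, 0.001, 0], [0, 0, 0.001, 0], [0, 0, 0.001, 0]]]}}

```text
clock: 19.35
eef_pos: [0.5464, 0.0748, 0.0347]
tool_rot: [0.799, 0.601, 0.007, 0.012]
ft_force: [-3.7, -0.2, 8.1]
grip_width: 0.0001
```

Preset 2 reached the same stop, 0.0347, at about 8 N. I lift clear and check.

Emit:
{"method": "send_rows", "body": {"increments": [[[0, 0, -0.015, 0], [0, 0, -0.03, 0], [0, 0, -0.04, 0], [0, 0, -0.04, 0], [0, -0.03, -0.02, 0], [0, -0.04, 0, 0], [0, -0.04, 0, 0], [0, -0.03, 0, 0]]]}}

```text
clock: 20.15
eef_pos: [0.4102, 0.1159, 0.1795]
tool_rot: [0.8, 0.599, 0.01, 0.013]
ft_force: [-0.8, -0.0, 0.1]
grip_width: 0.0001
```

Emit:
{"method": "send_rows", "body": {"increments": [[[0, -0.03, 0, 0], [0, 0, 0, 0], [0, 0, 0, 0], [0, 0, 0, 0], [0, 0, 0, 0], [0, 0, 0, 0], [0, 0, 0, 0], [0, 0, 0, 0]]]}}

```text
clock: 20.95
eef_pos: [0.3806, 0.1248, 0.1781]
tool_rot: [0.8, 0.6, 0.011, 0.013]
ft_force: [-0.2, -0.4, -0.3]
grip_width: 0.0005
```

Run:
```python
from workcell import viewer,bot
from h import *
for n,roi in (("scene",(272,177,392,262)),("top",(250,200,372,268))):
    a=dict(np.load(n+"0.npz"));c=viewer.camera(n);cv2.imwrite(f"pics/{n}9.png",c["image"][:,:,::-1])
    for uv,s,d in blobs(c,roi):
        if s<130 and d>0: print(n,uv.round(1),s,(c["eye"]+R.from_quat(c["rotation"]).as_matrix()@(np.linalg.solve(c["camera_matrix"],[*uv,1])*d)).round(4))
    df=np.abs(c["image"].astype(int)-a["image"]).max(2)>60
    k,l,s,ce=cv2.connectedComponentsWithStats(df.astype(np.uint8))
    print(n,"changed",[(ce[i].round(),s[i,4]) for i in range(1,k) if s[i,4]>40])
print(bot.get_obs()["ft_force"],bot.get_obs()["clock"])
```

```text
scene [278.1 180.5] 93 [ 4.503e-01 -1.722e-01 -3.000e-04]
scene [307.3 185.8] 73 [ 0.512  -0.0515  0.0677]
scene [282.4 192.2] 60 [ 0.5544 -0.082   0.067 ]
scene [329.5 200.7] 83 [0.5298 0.0107 0.0671]
scene [353.7 217. ] 90 [0.549  0.0743 0.0673]
scene [379.8 234.5] 102 [0.5676 0.1371 0.0672]
scene [366.  251.9] 121 [0.6197 0.1377 0.0671]
scene changed [(array([447.,  29.]), np.int32(2684)), (array([411.,  22.]), np.int32(330)), (array([636.,  40.]), np.int32(74)), (array([624.,  65.]), np.int32(600)), (array([407.,  68.]), np.int32(133)), (array([436.,  83.]), np.int32(1478)), (array([103.,  86.]), np.int32(687)), (array([229.,  94.]), np.int32(85)), (array([261., 128.]), np.int32(276))]
top [263.8 210.6] 84 [0.6169 0.1406 0.0686]
top [264.1 233.3] 79 [0.5644 0.1395 0.0681]
top [360.  238.5] 53 [ 0.5517 -0.0798  0.0684]
top [291.9 241.3] 79 [0.5456 0.0758 0.0687]
top [319.5 249.4] 79 [0.527  0.0128 0.0673]
top [347.3 257.4] 79 [ 0.5084 -0.0503  0.068 ]
top changed [(array([425., 291.]), np.int32(231)), (array([272., 319.]), np.int32(670)), (array([258., 320.]), np.int32(105)), (array([255., 336.]), np.int32(229)), (array([229., 326.]), np.int32(717)), (array([205., 334.]), np.int32(56)), (array([197., 334.]), np.int32(60)), (array([247., 429.]), np.int32(4723)), (array([269., 353.]), np.int32(104)), (array([251., 364.]), np.int32(116)), (array([297., 413.]), np.int32(163)), (array([ 80., 414.]), np.int32(1791)), (array([  8., 420.]), np.int32(222)), (array([ 51., 434.]), np.int32(59)), (array([  9., 446.]), np.int32(110)), (array([307., 451.]), np.int32(285)), (array([ 25., 469.]), np.int32(1202)), (array([ 87., 466.]), np.int32(58)), (array([324., 475.]), np.int32(127)), (array([104., 475.]), np.int32(238)), (array([305., 476.]), np.int32(67))]
[-0.19732863 -0.05962233  0.29320864] 21.05
```

View pics/scene9.png

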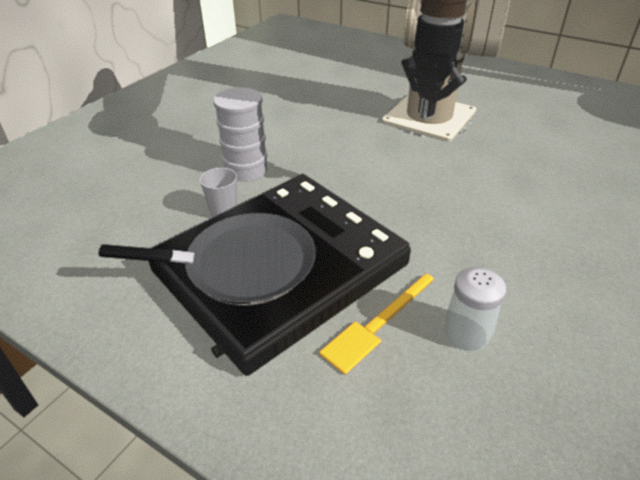

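All six keys are up, with tops at about 0.067–0.069. The tawa, tumbler, shaker and spatula show no change. The changes at the tins, (261,128) in scene and (425,291) in top, look like the arm's shadow, because the stack's outline is where it was. I hand in.

```bash
python3 -c "
from workcell import order
print(order.job_done())"
```

```text
the job is handed in; nothing more can be done
None
```

I pressed the keys in the required order, each to its stop with the shut fingertips, and handed the job in at about 21 s; no verdict is reported.
- **Lock key:** held at its stop for about 4 s, at 8–9.5 N.
- **Power key:** pressed to the stop at 7–9 N and released.
- **Tawa preset (second from the left):** pressed to the stop at about 8 N and released.

**Last checks:** all three presses stopped at the same height (TCP z 0.0347 m), and the force was near zero after lifting. All six keys were back up. Comparing pictures from before and after, no object appeared to have moved. The only changes near one were at the tins; I took those for the arm's shadow, because the stack's outline looked unchanged.

**What disagreed:** the stated tool frame did not match what I saw. The fingertips were about 28 mm behind the reported TCP, not 11 mm ahead, both in the scene camera's depth reading and at contact. I used the measured value. The two cameras differed by 2–3 mm on the key positions, so I averaged them. The tool also tilted by about 1.4° while pressing, with no visible effect.

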